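# Lock the turning unit's spindle in the stone workshop

## Task

Lock the spindle of the turning unit: push the upright post round to turn the slotted disc until its slot lines up with the flat locking bar, then push the bar by its upright tab right through the slot until it is fully home against the back of the keeper. Only push: do not lift the bar, and leave the bottle, tin, stone offcut and brush where they are.

Things in the scene. Friction and masses are not known exactly. Their poses are not given: they have to be found in the camera images.
- unit: Turning unit bolted to the bench: green housing, top 40 mm above the bench, grey motor (86 mm high) at x +92 to +185 mm. Origin: on the bench under the disc's centre; z up. The bar travels along the unit's +x, which points to the robot's left within 0.4 rad. The bar's guide is an open-topped groove from x -175 to -47 mm, 17 mm wide, walls 58 mm above the bench.
- disc (a joint): Angle of the steel disc, radius 45 mm, top 62 mm above the bench, turning about the upright axis through unit's origin; + is counter-clockwise from above. An open-topped slot 20 mm wide runs right across it. In line with the bar at 0 and equally at -pi (within about 0.1 rad the bar enters). Starts at -2.5 to -0.6. Turns either way, light friction (0.1 N m), stays where left.
- post_top (a point): Centre of the top of the disc's upright steel post, 101 mm above the bench. The post is 12 mm in diameter, stands 39 mm above the disc's top, 33 mm from the disc's axis, at right angles to the slot: at angle (disc joint + pi/2) in the unit's frame. Push it sideways.
- bar: Loose flat steel bar, 140 x 14 x 12 mm, 0.2 to 0.4 kg, lying in the guide groove, underside 48 mm above the bench. Origin: under the tip of its nose (narrowed to 10 mm wide over the last 10 mm); its x points forward out of the nose. The nose starts at x = -72 to -52 mm in the unit's frame; home is the nose against the keeper's back wall, x = +64 mm.
- bar_tab (a point): Middle of the rear face of the bar's upright tab, the face to push, 78 mm above the bench. The tab is an upright plate at the bar's tail, 34 mm wide, 8 mm thick, from 60 to 95 mm above the bench; its rear face is 140 mm behind the nose.
- bottle: Bystander: green bottle with white cap, 72 mm in diameter, 200 mm high, upright on the bench at the left. Origin under its centre.
- tin: Bystander: tin, 76 mm in diameter, 85 mm high, upright on the bench. Origin under its centre.
- offcut: Bystander: black stone offcut, 90 x 60 x 30 mm, flat on the bench. Origin under its centre.
- brush: Bystander: brush lying on the bench between the unit and the robot, handle along its own -x. Origin under its middle.
- keeper (a point): Middle of the keeper's back wall, where the bar's nose ends: x = +64 mm, y = 0 in the unit's frame, 54 mm above the bench. The keeper is an open-topped pocket beyond the disc, in line with the guide, 20 mm wide inside, walls 58 mm above the bench, from x = +50 to +64 mm.
Not all that is in view belongs to the job. There is more than one size of the bar; the job needs the middle-sized.

How it is judged:
On the way, in this order (a step that is already met when the one before it is completed fails the run):
1. the disc is turned until its slot is in line with the bar (within 0.12 rad), the bar's nose still outside the disc (angle between the x axis of disc and the x axis of unit, either way round below 0.12 rad and x of bar in the frame of unit below -0.04 m), for 0.1 s.
2. the bar is pushed through the slot, home in the keeper (x of bar in the frame of unit above 0.059 m), for 0.1 s.
At the end, for the whole second after the job is handed in: The bar lies flat and at rest through the disc's slot with its nose within 5 mm of the keeper's back wall, and the bottle, tin, offcut and brush are within 30 mm of where they stood (x of bar in the frame of unit above 0.059 m and y of bar in the frame of unit between -0.008 and 0.008 m and z of bar in the frame of unit below 0.054 m and z of bar_tab in the frame of unit below 0.084 m and angle between the x axis of bar and the x axis of unit, either way round below 0.06 rad and linear speed of bar below 0.01 m/s and angle between the x axis of disc and the x axis of unit, either way round below 0.15 rad and distance of each of bottle, tin, offcut, brush from where it was at the start of the episode below 0.03 m); the robot touches nothing.
It fails at once if the bar is lifted (nose or tab more than 12 mm above where it slides) (z of bar in the frame of unit above 0.06 m or z of bar_tab in the frame of unit above 0.09 m).
It fails at once if the bottle, tin, offcut or brush is moved more than 30 mm or lifted (distance of any of bottle, tin, offcut, brush from where it was at the start of the episode above 0.03 m).
It fails at once if the bottle is tipped over (angle between bottle's own z axis and vertical above 0.5 rad).
It also fails if it takes over 48 s, if anything falls off the work surface, if the arm or the gripper's body presses on something with over 40 N, if the wrist force passes 120 N, or if a joint passes its speed limit or range.

## Robot

A 7-joint arm with a two-finger parallel gripper is mounted at the origin on the work surface. World frame = base frame: x ahead of the robot, y to its left, z up, the work surface at z = 0. Lengths are in m, angles in rad, forces in N, time in s.
With the tool pointing down it reaches from about 0.4 to 0.85 m from the base axis. Payload 10.4 kg.
Tool frame: the origin (TCP) lies midway between the tips of the shut fingers; the grasp point (between the pads) lies 19 mm behind it; z points along the fingers, y is the line along which they close (so a half turn about z gives the same grasp; the last joint's range is limited). The gripper opens to 85 mm and grips with 20 to 120 N. Pads are 22 mm wide; open, the fingers measure 114 mm over their backs; the gripper's body (76 mm by 85 mm) begins 54 mm behind the grasp point. The pads swing forward as they close: fully open they stand 13 mm farther back than shut.
Start: joints at [1.187, 0.332, -0.065, 1.46, 0.022, 1.35, -0.088], TCP at [0.221, -0.585, 0.231] pointing down, gripper open.
Joint ranges: [-2.6, 2.6], [-0.5, 2.12], [-1.47, 1.34], [0.16, 2.42], [-1.27, 4.41], [0.06, 2.06], [-2.6, 2.6]. Speed limits (rad/s): [2.22, 2.22, 2.79, 2.79, 3.14, 3.14, 3.14].

## Interface

Orientations are given as a unit quaternion [x, y, z, w].
In Python, from workcell import get_obs, camera, camera_params, hand_in gives the robot as it stands.
- The arm moves only by the tool carry_out, never from a script. Its argument "commands" is a list that holds one entry, the list of rows, each a list of 6 numbers: the shift along the tool's x, y, z in units of 40 mm (1.0 is 40 mm), then the turn, a rotation vector about the tool's x, y, z in units of 6 degrees (1.0 is 6 degrees). In form: [[[x, y, z, ax, ay, az], ...]]. A call has 1 to 20 rows; each row shifts and turns the commanded pose from where the row before left it, along the tool's axes as they then stand; what a row does not reach is not made up. A row lasts 1/12 s, in which the tool goes at most 41.7 mm and 7.16 degrees, less where a joint would pass 70% of its speed; a pose out of reach is approached as far as the arm can. A call is refused whole if a number of a shift passes 1 or a number of a turn 1, either way. A call with a gripper value outside its range is refused whole. "hand" is the closure, from -1 (fully open) to 1 (shut), set as the call begins (left out, the last holds). The fingers move at their own pace and stop on an object; "force" is the grip in N (left out, the last holds). Time passes only in rows, so rows that do not move let the fingers close. It gives the time, the measured TCP pose, the force, the opening and the grip force at its end, in the units of the state.
- get_obs(): the state, without advancing time (a new reading comes with each control period).
- camera(name): name is "scene" or "top" or "wrist"; returns the picture (420x560x3 uint8, red, green, blue); there is no depth.
- camera_params(name): a dict with "mtx" (3x3 intrinsics, pixels), "R" (3x3) and "t" (3): a world point X has camera coordinates R X + t. Camera axes: x right, y down, z forward; pixel columns grow to the right and rows downward; lengths in m; the calibration is good to about 2 mm. The wrist camera is an equidistant fisheye: a pixel r from the principal point sees the ray r / f radians off the axis. A picture is of the moment at which its call begins: read the wrist's pose just before it. camera_params takes no time and is no camera call; for the wrist camera it gives the pose at the moment of the call.
- hand_in(): hands the job in; it is judged then, once.
The state is a dict: "clock": time; "joint_pos": joint angles; "joint_velocities": joint speeds; "tau": joint torques, N m; "position": TCP position; "ee_rot": TCP orientation; "ft_force": force on the tool from outside, world axes, zero at the start; "torque": the same for the moment, N m; "grip_width": opening from 0.0 (shut) to 1.0 (fully open); "grasp_force": force on a finger pad.
Only numpy, scipy, OpenCV 4.12 (cv2) and the standard library are available. Lean on these libraries where they do the work, as an engineer would, in place of code of your own. Each camera call takes 0.05 s, during which the arm holds its last target. There are 200 camera calls.

## Working session

There is one attempt and no reset: what is moved stays moved. The work goes in short steps, Python scripts to look and compute and a tool call to move; the robot and the scene stay as the last step left them, time stands still between calls to the robot, and variables do not carry over. Pictures are saved under pics/ and viewed, at most 11 in all, crops included, and the job is handed in when it is done.

Besides the shell and the picture viewer there is one more tool, called after "Call:" as name([rows], argument=value, ...), one row to a line, values as JSON. carry_out: Moves the arm, as the interface text tells. Its arguments: {"type":"object","properties":{"commands":{"type":"array"},"hand":{"type":"number"},"force":{"type":"number"}},"required":["commands"]}

```bash
mkdir -p pics; python3 - <<'E'
from workcell import *
import cv2
for n in ["top","scene"]:
    im=camera(n); cv2.imwrite(f"pics/{n}0.png",im[:,:,::-1])
    p=camera_params(n); print(n,p)
o=get_obs();print(o['clock'],o['position'],o['ee_rot'],o['grip_width'])
E
```

```text
top {'mtx': array([[439.2506562 ,   0.        , 282.3136571 ],
       [  0.        , 439.2506562 , 215.81618076],
       [  0.        ,   0.        ,   1.        ]]), 'R': array([[-0.01382232, -0.99964203, -0.02290756],
       [-0.99501482,  0.01601401, -0.09843298],
       [ 0.09876459,  0.02143279, -0.99487999]]), 't': array([0.05733301, 0.5520976 , 1.40766429])}
scene {'mtx': array([[488.74609889,   0.        , 279.62830087],
       [  0.        , 488.74609889, 218.14164221],
       [  0.        ,   0.        ,   1.        ]]), 'R': array([[ 0.82660306,  0.56254936, -0.01629736],
       [ 0.35103289, -0.53800559, -0.76637191],
       [-0.43989009,  0.62776445, -0.64219039]]), 't': array([-0.49654888, -0.08922739,  1.42163056])}
0.1 [ 0.22053218 -0.58444614  0.23060554] [ 9.83765382e-01  1.79458289e-01 -1.50440161e-04 -6.11592772e-04] 0.9995825993195173
```

View pics/top0.png

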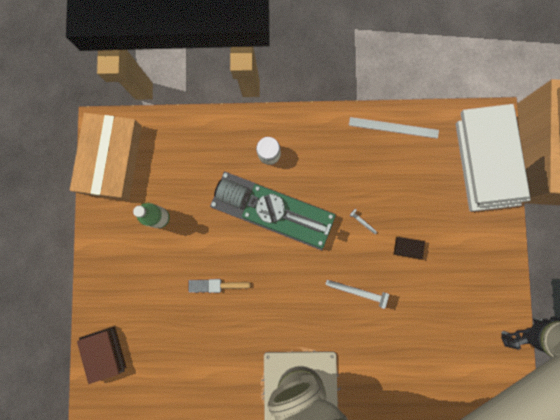

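View pics/scene0.png

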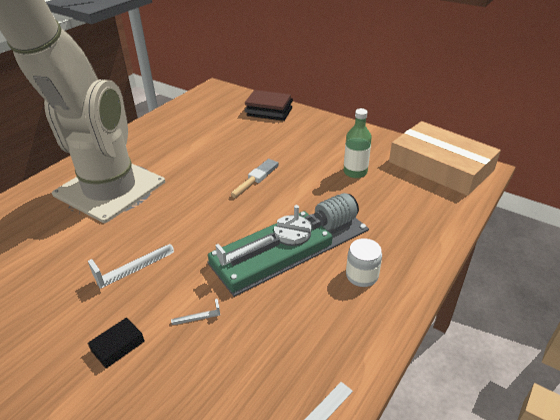

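Candidates for the bar in the top view are the one in the guide groove (tab about (328,230)), a larger one on the bench at (357,292) and a smaller one at (365,222). I choose the one in the groove, since it is middle-sized and lies in the guide. The disc is at (271,208), the motor at (235,193), the tin at (268,150), the bottle at (150,215), the brush at (215,286) and the offcut at (410,247). I'll check the choice in a close crop.

```bash
python3 - <<'E'
import cv2,numpy as np
a=cv2.imread("pics/top0.png")[165:255,205:345]; a=cv2.resize(a,None,fx=5,fy=5,interpolation=cv2.INTER_CUBIC)
cv2.imwrite("pics/c1.png",a)
b=cv2.imread("pics/scene0.png")[185:295,200:375]; b=cv2.resize(b,None,fx=4.5,fy=4.5,interpolation=cv2.INTER_CUBIC)
cv2.imwrite("pics/c2.png",b)
E
```

```text
(no output)
```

View pics/c1.png

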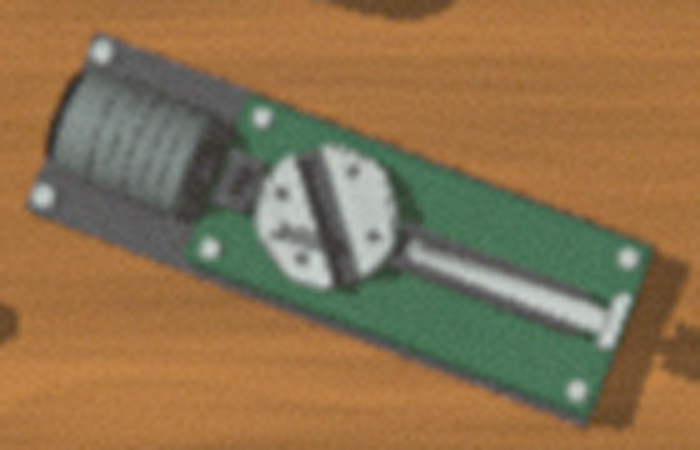

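View pics/c2.png

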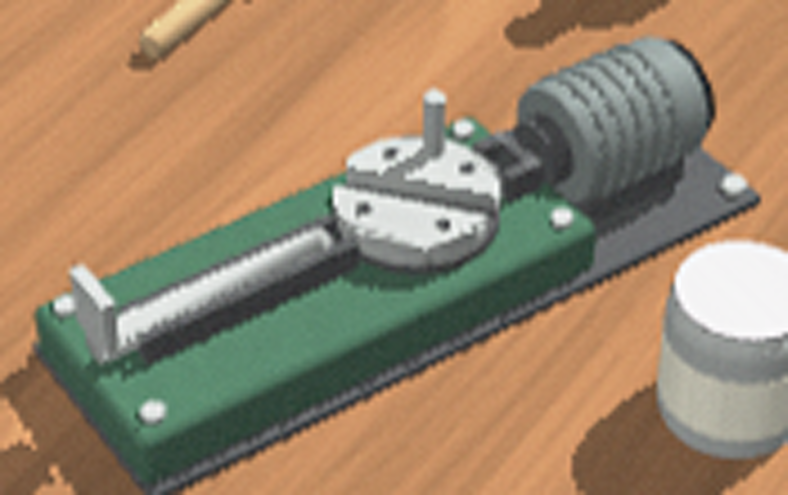

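The crops show the middle bar in the groove, its tab at (328,229) in the top view. The slot runs across the groove from (267,197) to (274,221), and the post top is at (296,206.5) in the scene view. Next I cast rays.

```bash
cat > h.py <<'E'
import numpy as np
from workcell import *
def ray(n,uv,z):
    p=camera_params(n);d=p['R'].T@np.linalg.solve(p['mtx'],[*uv,1]);c=-p['R'].T@p['t']
    return c+d*(z-c[2])/d[2]
def T(u,v,z): return ray("top",(205+(u-2)/5,165+(v-2)/5),z)
def S(u,v,z): return ray("scene",(200+(u-2)/4.5,185+(v-2)/4.5),z)
E
python3 - <<'E'
from h import *
# disc by mask in top crop + eyeballed
B=[T(*p,.043) for p in [(262,118),(209,248),(628,258),(577,390)]]
L=(B[0]+B[1])/2;R=(B[2]+B[3])/2;d=L-R
print("bolt mids",L,R,"len",np.hypot(*d[:2]),"yaw",np.arctan2(d[1],d[0]), "w",np.linalg.norm(B[0]-B[1]))
c=T(327,216,.062);print("disc",c,"scene",S(417,197,.062), "radius", np.linalg.norm(T(254,216,.062)-T(400,216,.062))/2)
t=T(614,320,.095);print("tab top",t,"scene",S(92,274,.095), S(80,270,.095),S(106,284,.095))
y=np.arctan2(*(c-t)[[1,0]]);print("yaw tab-disc",y)
a,b=T(310,158,.062),T(346,278,.062);s=np.arctan2(*(a-b)[[1,0]]);print("slot",s)
a,b=S(338,180,.062),S(497,205,.062);s2=np.arctan2(*(a-b)[[1,0]]);print("slot scene",s2)
p=S(433,96,.101);print("post",p,"r",np.linalg.norm((p-c)[:2]),"ang",np.arctan2(*(p-c)[[1,0]]))
for n,q in [("bar nose",T(412,245,.06)),("nose sc",S(328,238,.06))]:
  e=(q-c)[:2];print(n,e@[np.cos(y),np.sin(y)],e@[-np.sin(y),np.cos(y)])
e=(t-c)[:2];print("tab x",e@[np.cos(y),np.sin(y)])
for n,uv,z in[("bottle",(147,211),.2),("tin",(268,146),.085),("brush",(215,286),.01)]:print(n,ray("top",uv,z))
E
```

```text
bolt mids [0.60083202 0.14753206 0.043     ] [ 0.50538994 -0.08834118  0.043     ] len 0.2544511293676156 yaw 1.186302453156509 w 0.09159360314482905
disc [0.57590067 0.08736306 0.062     ] scene [0.58349014 0.08096494 0.062     ] radius 0.04673377674215542
tab top [ 0.50418429 -0.09154153  0.095     ] scene [ 0.5013922  -0.08675134  0.095     ] [ 0.49455999 -0.08777655  0.095     ] [ 0.51175479 -0.08852766  0.095     ]
yaw tab-disc 1.1895454992814112
slot 0.27834063285365407
slot scene -2.797865601678602
post [0.57008596 0.11721    0.101     ] r 0.030408064722595607 ang 1.763203799472788
bar nose -0.05736805653212049 -0.00218322699238303
nose sc -0.05886708038800798 -0.007535562063327247
tab x -0.19274359011540174
bottle [0.55614532 0.4373726  0.2       ]
tin [0.77174738 0.09041305 0.085     ]
brush [0.32768112 0.27272267 0.01      ]
```

Call:
carry_out([
  [[0,0,0,0,0,-1],[0,0,0,0,0,-1],[0,0,0,0,0,-1],[0,0,0,0,0,-1],[0,0,0,0,0,-1],[0,0,0,0,0,-1],[0,0,0,0,0,-1],[0,0,0,0,0,-0.9],[0.9,0,0,0,0,0],[0.9,0,0,0,0,0],[0.9,0,0,0,0,0],[0.9,0,0,0,0,0],[0.9,0,0,0,0,0],[0.9,0,0,0,0,0],[0.9,0,0,0,0,0],[0.9,0,0,0,0,0],[0.9,0,0,0,0,0],[0.9,0,0,0,0,0],[0.9,0,0,0,0,0],[0.9,0,0,0,0,0]],
], hand=1, force=40)

```text
clock: 1.77
position: [0.3821, -0.1823, 0.2312]
ee_rot: [0.829, 0.56, -0.0, 0.0]
ft_force: [0.4, -0.6, 0.6]
grip_width: 0.0
grasp_force: 0.0
```

Call:
carry_out([
  [[0.9,0.1,0,0,0,0],[0.9,0.1,0,0,0,0],[0.9,0.1,0,0,0,0],[0.9,0.1,0,0,0,0],[0.9,0.1,0,0,0,0],[0.9,0.2,0,0,0,0],[0.9,0.2,0,0,0,0],[0.9,0.1,0,0,0,0],[0.9,0.1,0,0,0,0],[0.9,0.1,0,0,0,0],[0.5,0.1,0,0,0,0],[0,0,0.8,0,0,0],[0,0,0.8,0,0,0],[0,0,0,0,0,0],[0,0,0,0,0,0]],
])

```text
clock: 3.02
position: [0.5712, 0.1485, 0.1663]
ee_rot: [0.829, 0.56, -0.002, -0.001]
ft_force: [-0.0, 0.6, 0.7]
grip_width: -0.002
grasp_force: 0.0
```

```bash
cat >> h.py <<'E'
C=np.array([.576,.087]);Y=1.187
def unit(p):
    e=np.array(p)[:2]-C;return e@[np.cos(Y),np.sin(Y)],e@[-np.sin(Y),np.cos(Y)]
E
python3 - <<'E'
from h import *
import cv2
o=get_obs();print(o['clock'],o['position'],unit(o['position']))
a=cv2.resize(camera("scene")[130:300,200:400,::-1],None,fx=3.5,fy=3.5,interpolation=cv2.INTER_CUBIC)
cv2.imwrite("pics/s1.png",a)
E
```

```text
3.0167 [0.57117981 0.14854201 0.1663208 ] (np.float64(0.055259929630634384), np.float64(0.027513511259139617))
```

View pics/s1.png

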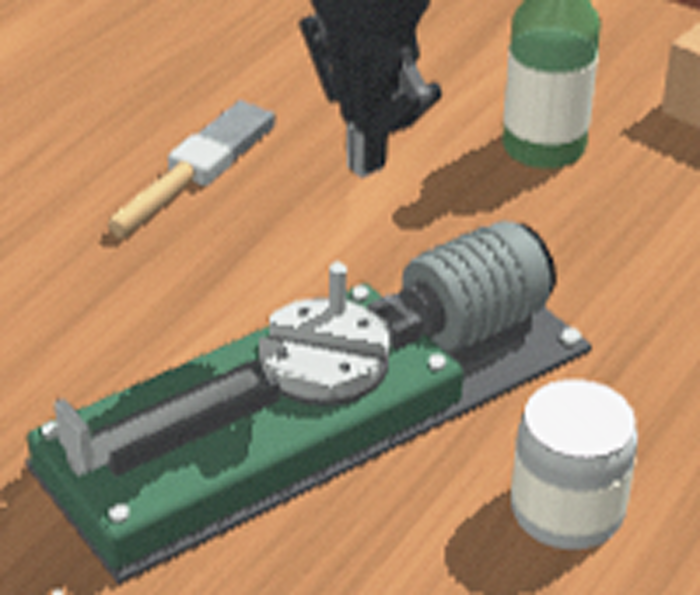

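The fingers are shut at about (365,165) in the crop, beyond the post top at (338,268), with clearance to the motor. I'll descend and push along the unit's −x.

Call:
carry_out([
  [[0,0,0.6,0,0,0],[0,0,0.6,0,0,0],[0,0,0.6,0,0,0],[0,0,0.5,0,0,0],[0,0,0,0,0,0],[-0.1,0,0,0,0,0],[-0.1,0,0,0,0,0],[-0.1,0,0,0,0,0],[-0.1,0,0,0,0,0],[-0.1,0,0,0,0,0],[-0.1,0,0,0,0,0],[-0.1,0,0,0,0,0],[-0.1,0,0,0,0,0],[0,0,0,0,0,0],[0,0,0,0,0,0]],
])

```text
clock: 4.32
position: [0.5562, 0.1308, 0.0775]
ee_rot: [0.826, 0.564, 0.002, -0.006]
ft_force: [-17.3, 31.2, 7.6]
grip_width: -0.001
grasp_force: 14.9
```

```bash
python3 - <<'E'
from h import *
import cv2
o=get_obs();print(o['clock'],o['position'],unit(o['position']))
a=cv2.resize(camera("scene")[170:270,240:360,::-1],None,fx=6,fy=6,interpolation=cv2.INTER_CUBIC)
cv2.imwrite("pics/s2.png",a)
E
```

```text
4.3167 [0.55621157 0.13079924 0.07745648] (np.float64(0.033203186343029906), np.float64(0.034749151306493316))
```

View pics/s2.png

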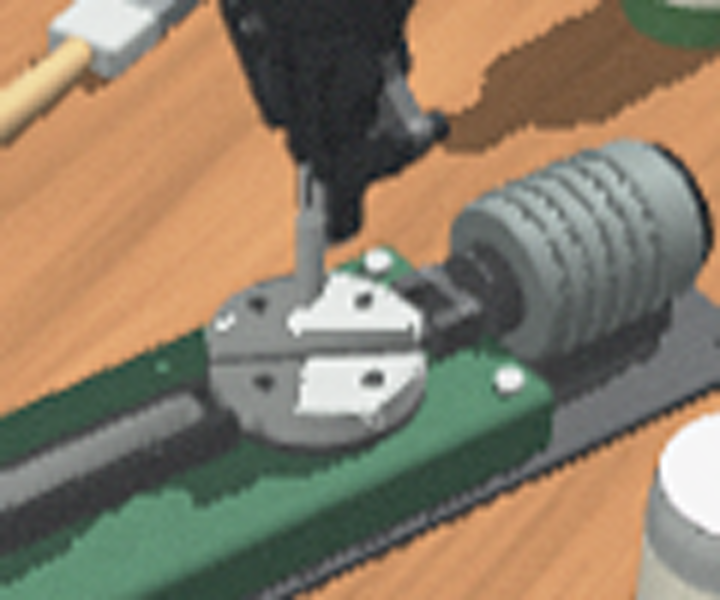

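```bash
python3 - <<'E'
from h import *
f=lambda u,v,z: ray("scene",(240+(u-2.5)/6,170+(v-2.5)/6),z)
print("post base",unit(f(310,293,.062)))
a,b=f(212,363,.062),f(420,333,.062);d=b-a;print("slot rel",np.arctan2(d[1],d[0])-Y)
print("disc c",unit(f(316,363,.062)))
E
```

```text
post base (np.float64(0.01648285219141768), np.float64(0.02260575023275422))
slot rel -0.3920860879272646
disc c (np.float64(-0.006381134699663381), np.float64(-0.014466341520280826))
```

The post slipped to the corner of the fingertips and pushed the tool sideways by about 7 mm. The disc has turned to about −0.45. I'll back off so the tool recentres, then push again.

Call:
carry_out([
  [[0.3,0,0,0,0,0],[0.3,0,0,0,0,0],[0,0,0,0,0,0],[0,0,0.1,0,0,0],[0,0,0,0,0,0],[-0.1,0,0,0,0,0],[-0.1,0,0,0,0,0],[-0.1,0,0,0,0,0],[-0.1,0,0,0,0,0],[-0.1,0,0,0,0,0],[-0.1,0,0,0,0,0],[0,0,0,0,0,0],[0,0,0,0,0,0]],
])

```text
clock: 5.45
position: [0.56, 0.1198, 0.0716]
ee_rot: [0.829, 0.56, 0.0, -0.0]
ft_force: [-0.7, 3.7, 0.6]
grip_width: -0.002
grasp_force: 1.8
```

```bash
python3 - <<'E'
from h import *
import cv2
o=get_obs();print(o['clock'],o['position'],unit(o['position']))
a=cv2.resize(camera("scene")[170:270,240:360,::-1],None,fx=6,fy=6,interpolation=cv2.INTER_CUBIC)
cv2.imwrite("pics/s3.png",a)
E
```

```text
5.45 [0.55999252 0.11984283 0.07159948] (np.float64(0.024459614868944338), np.float64(0.02714071407055111))
```

View pics/s3.png

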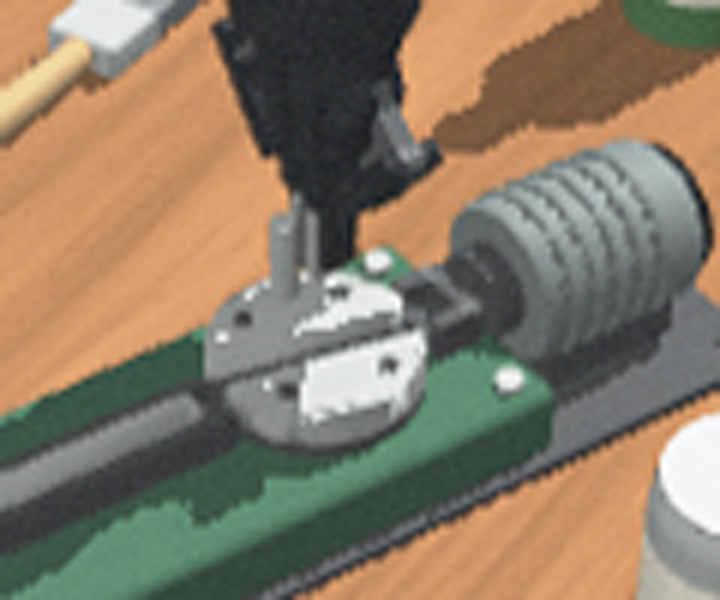

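The slot now runs (212,382)–(415,330) in the crop, nearly in line with the groove, and the push is smooth at 3.7 N. I'll compute the remaining angle.

```bash
python3 - <<'E'
from h import *
f=lambda u,v,z: ray("scene",(240+(u-2.5)/6,170+(v-2.5)/6),z)
for a,b in [((212,382),(415,330)),((208,378),(405,326))]:
    d=f(*b,.062)-f(*a,.062);print("slot rel",np.arctan2(d[1],d[0])-Y)
d=f(200,405,.06)-f(2,485,.06);print("bar edge rel",np.arctan2(d[1],d[0])-Y)
print("post top",unit(f(285,215,.101)))
E
```

```text
slot rel -0.2374212772252834
slot rel -0.22644589803496906
bar edge rel -0.058764216530465596
post top (np.float64(0.009634403678229863), np.float64(0.03032518928901031))
```

Call:
carry_out([
  [[-0.1,0,0,0,0,0],[-0.08,0,0,0,0,0],[0,0,0,0,0,0],[0,0,0,0,0,0]],
])

```text
clock: 5.83
position: [0.5576, 0.1124, 0.0714]
ee_rot: [0.829, 0.56, 0.0, 0.0]
ft_force: [0.4, 3.1, 0.3]
grip_width: -0.004
grasp_force: 1.0
```

```bash
python3 - <<'E'
from h import *
import cv2
o=get_obs();print(o['clock'],o['position'],unit(o['position']),o['ft_force'])
a=cv2.resize(camera("scene")[180:260,230:330,::-1],None,fx=7,fy=7,interpolation=cv2.INTER_CUBIC)
cv2.imwrite("pics/s4.png",a)
E
```

```text
5.8333 [0.55762802 0.11239309 0.07137719] (np.float64(0.016666472451971923), np.float64(0.02654368883365696)) [0.36301395 3.08426824 0.30067182]
```

View pics/s4.png

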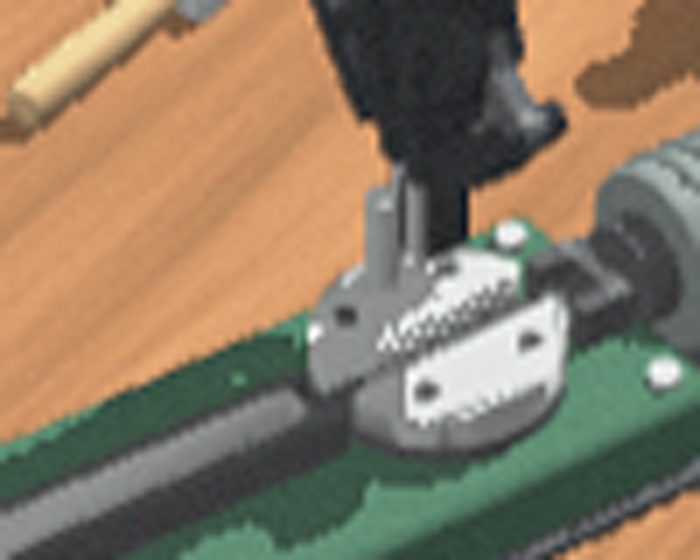

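Call:
carry_out([
  [[0.3,0,0,0,0,0],[0,0,0,0,0,0],[0,0,-0.8,0,0,0],[0,0,-0.9,0,0,0],[0,0,-0.2,0,0,0],[-0.8,0.1,0,0,0,0],[-0.8,0.1,0,0,0,0],[-0.8,0.1,0,0,0,0],[-0.8,0.1,0,0,0,0],[-0.8,0.1,0,0,0,0],[-0.8,0.1,0,0,0,0],[-0.8,0.1,0,0,0,0],[-0.8,0,0,0,0,0],[0,0,0,0,0,0],[0,0,0,0,0,0]],
])

```text
clock: 7.13
position: [0.492, -0.126, 0.1473]
ee_rot: [0.83, 0.558, -0.0, 0.0]
ft_force: [-1.1, 1.0, 0.2]
grip_width: -0.0
grasp_force: 0.0
```

```bash
python3 - <<'E'
from h import *
import cv2
o=get_obs();print(o['clock'],o['position'],unit(o['position']),o['ft_force'])
a=cv2.resize(camera("top")[165:255,205:345,::-1],None,fx=5,fy=5,interpolation=cv2.INTER_CUBIC)
b=cv2.resize(camera("scene")[195:255,250:335,::-1],None,fx=8,fy=8,interpolation=cv2.INTER_CUBIC)
cv2.imwrite("pics/t5.png",np.hstack([cv2.resize(a[:,130:],None,fx=.6,fy=.6),cv2.resize(b,None,fx=.6,fy=.6)[:270]]) )
cv2.imwrite("pics/t5.png",a[:,:]); cv2.imwrite("pics/s5.png",b)
E
```

```text
7.1333 [ 0.49196953 -0.12603232  0.14728898] (np.float64(-0.22899882853990017), np.float64(-0.0018512912054676062)) [-1.11666025  0.96148562  0.17781629]
```

View pics/t5.png

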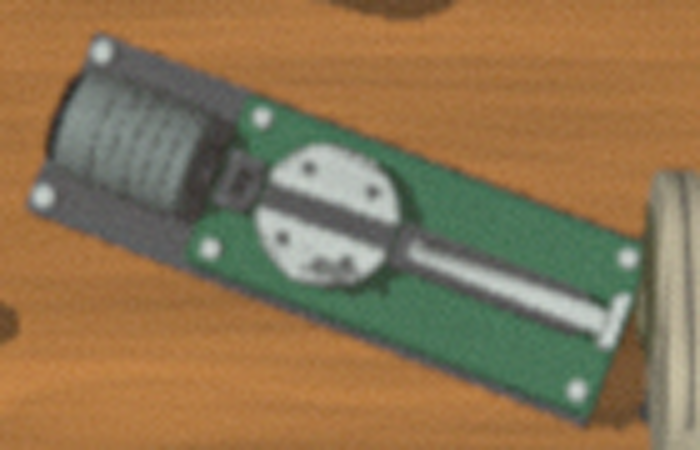

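The slot from (262,190) to (395,238) is in line with the groove to within about 0.02 rad. The tool is behind the tab at (614,320). I'll lower it and push.

Call:
carry_out([
  [[0,0,0.9,0,0,0],[0,-0.05,0.9,0,0,0],[0,0,0,0,0,0],[0.2,0,0,0,0,0],[0.2,0,0,0,0,0],[0.2,0,0,0,0,0],[0.2,0,0,0,0,0],[0.2,0,0,0,0,0],[0.2,0,0,0,0,0],[0.2,0,0,0,0,0],[0.2,0,0,0,0,0],[0.2,0,0,0,0,0],[0.2,0,0,0,0,0],[0.2,0,0,0,0,0],[0.2,0,0,0,0,0],[0,0,0,0,0,0]],
])

```text
clock: 8.57
position: [0.5269, -0.032, 0.0754]
ee_rot: [0.828, 0.561, 0.001, -0.0]
ft_force: [-1.2, 0.2, 0.3]
grip_width: 0.0
grasp_force: 0.0
```

Call:
carry_out([
  [[0.2,0,0,0,0,0],[0.2,0,0,0,0,0],[0.2,0,0,0,0,0],[0.1,0,0,0,0,0],[0.1,0,0,0,0,0],[0.1,0,0,0,0,0],[0.1,0,0,0,0,0],[0.05,0,0,0,0,0],[0.05,0,0,0,0,0],[0.05,0,0,0,0,0],[0,0,0,0,0,0],[0,0,0,0,0,0]],
])

```text
clock: 9.57
position: [0.5431, 0.0071, 0.0752]
ee_rot: [0.829, 0.559, -0.001, 0.0]
ft_force: [-3.4, -4.9, 2.7]
grip_width: -0.001
grasp_force: 2.8
```

Call:
carry_out([
  [[0.05,0,0,0,0,0],[0.05,0,0,0,0,0],[0,0,0,0,0,0],[0,0,0,0,0,0]],
])

```text
clock: 9.9
position: [0.5436, 0.007, 0.0752]
ee_rot: [0.83, 0.558, -0.003, 0.002]
ft_force: [-10.4, -16.9, 10.5]
grip_width: -0.002
grasp_force: 9.6
```

```bash
python3 - <<'E'
from h import *
import cv2
o=get_obs();print(o['clock'],o['position'],unit(o['position']),o['ft_force'])
a=cv2.resize(camera("scene")[180:300,230:340,::-1],None,fx=5,fy=5,interpolation=cv2.INTER_CUBIC)
cv2.imwrite("pics/s6.png",a)
E
```

```text
9.9 [0.54361947 0.00700681 0.07516611] (np.float64(-0.08629834513479435), np.float64(7.192826327838409e-05)) [-10.40206143 -16.91356241  10.49749771]
```

View pics/s6.png

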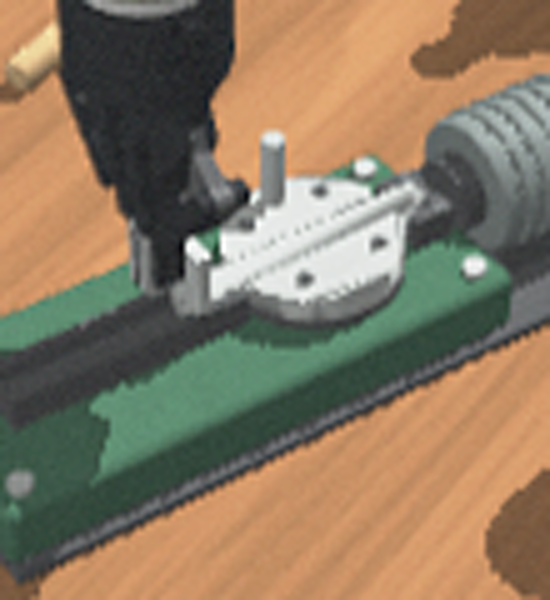

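The bar lies through the slot with its nose in the keeper at (420,195). The position held while the force rose to 20 N, at the x expected for home. I'll back straight off, rise and check.

Call:
carry_out([
  [[-0.1,0,0,0,0,0],[-0.2,0,0,0,0,0],[-0.5,0,0,0,0,0],[-0.5,0,0,0,0,0],[0,0,-0.9,0,0,0],[0,0,-0.9,0,0,0],[-0.9,0,-0.5,0,0,0],[-0.9,0,0,0,0,0],[-0.9,0,0,0,0,0],[0,0,0,0,0,0],[0,0,0,0,0,0],[0,0,0,0,0,0]],
])

```text
clock: 10.95
position: [0.4855, -0.1358, 0.1674]
ee_rot: [0.829, 0.56, 0.0, 0.0]
ft_force: [0.7, 0.7, 1.0]
grip_width: -0.0
grasp_force: 0.0
```

```bash
python3 - <<'E'
from h import *
import cv2
o=get_obs();print(o['clock'],o['position'],o['ft_force'])
a=cv2.resize(camera("top")[165:255,205:345,::-1],None,fx=5,fy=5,interpolation=cv2.INTER_CUBIC)
cv2.imwrite("pics/t7.png",a)
E
```

```text
10.95 [ 0.48545077 -0.13577302  0.16736774] [0.65470783 0.67832361 1.03322684]
```

View pics/t7.png

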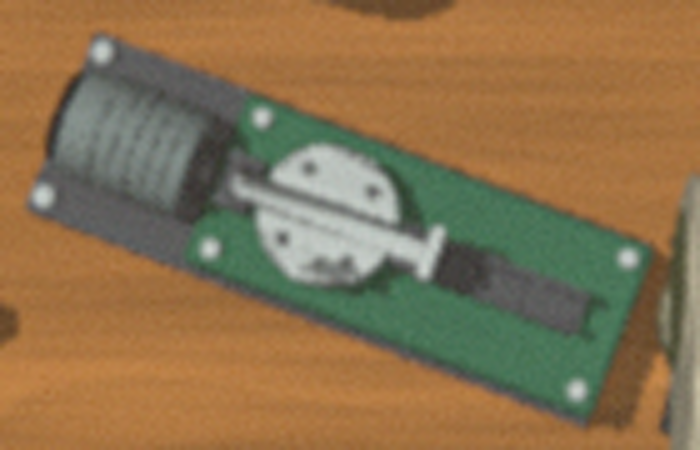

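The bar's nose is at (232,183) and its tab at (431,253), with the tool clear. I'll check its x and hand in if it's right.

```bash
python3 - <<'E'
from h import *
n=unit(T(232,183,.06));t=unit(T(431,253,.095));print(n,t)
if n[0]>.057 and t[0]>-.078: print(hand_in())
E
```

```text
(np.float64(0.06523323588163701), np.float64(0.002102827400131381)) (np.float64(-0.071625230401926), np.float64(0.001559206657648509))
the job is handed in; nothing more can be done
None
```

I turned the slot into line with the bar and pushed the bar fully home: its nose measured about 65 mm against the keeper's 64 mm. The tool was clear when I handed in, at about 11 s; no verdict was shown.

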